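Hold a mended tile under pressure in the bonding clamp

TASK

The mended tile is standing in the bonding clamp and its adhesive has to grab. Slide the tall pressing glass up out of the slotted rack, lower it into the clamp's slot in front of the tile until it stands on the ledge, and only then let go of it. Then press the spring lever's paddle down with the fingers until its pointer stands between the two lines of the scale, never far past the second line, and finish while still holding it there, everything else left where it stands.

Things in the scene. Friction and masses are not known exactly. Their poses are not given: they have to be found in the camera images.
- tall_glass: the pressing glass to use: clear greenish plate, 8 mm thick (its x), 90 wide (its y), 120 tall (its z), edges bound in white paper tape, about 0.2 kg; the tallest of three plates standing on edge in the rack, in any slot. Origin: middle of its bottom edge. Its top edge starts 130 mm above the desk. Half a turn about z makes no difference
- low_glass: a shorter plate in the rack, 8 x 90 x 70 mm tall, same make, origin at the middle of its bottom edge; leave it in its slot
- narrow_glass: the smallest plate in the rack, 8 x 74 x 60 mm tall, same make, origin at the middle of its bottom edge; leave it in its slot
- rack: wooden rack, fixed, 160 (x) x 100 (y) mm, end boards 50 mm high: a 10 mm floor board and two comb boards (tops 46 mm above the desk) with three slots 10.5 mm wide, 44 mm apart along its x, the middle one at the origin, plates standing with their faces across x. Origin: centre of its underside
- clamp: upright bonding clamp, fixed, 124 mm wide. Its x points from the lever end towards tile and backstop. Origin on the desk under the tile's front face. In order along x: lever and bracket (115 mm high, 62 to 88 mm before the origin), pad, slot, tile, backstop (92 mm high). Each side of the slot has a cheek 82 mm high with a front lip and a flared lead-in up to 95 mm
- slot (a point): centre of the slot's floor (the ledge, 12 mm above the desk), where the middle of the glass's bottom edge belongs; axes as the clamp's. The slot is open at the top, 15 mm deep along x (tile face at +7.5, lips at -7.5 mm) and 96 mm wide along y. The seated tall glass stands 42 mm above the tile's top and may lean on tile or lips
- tile: the mended glazed tile, 9 x 90 x 78 mm, fixed upright against the clamp's backstop; origin at the middle of its front face's bottom edge, top 90 mm above the desk
- pad: rubber-faced pressure pad, 44 x 36 mm, on the ram, centre 54 mm above the desk; origin at the centre of its face, at rest 22 mm from the tile. The lever drives the ram 50 mm per rad towards the tile; a spring (1.3 N per mm) lies between ram and pad: the pad meets the tall glass at about 0.28 rad and presses with about 10 N at 0.44 rad
- pivot (a point): point on the lever's pivot axis in the middle of its arm, turning with the lever; 102 mm above the desk and 75 mm from the clamp's origin on its -x side. The arm reaches 134 mm from the pivot in the clamp's -x direction; at rest it points 0.44 rad above level
- paddle_top (a point): middle of the paddle's upper face (paddle 38 mm along the arm, 44 mm wide, 8 mm thick), 115 mm from the pivot axis and 4 mm above the arm's centre line; the place to press down on
- lever (a joint): lever angle in rad: 0 at rest (sprung up), growing as the paddle goes down, stop at 0.64. The scale's two lines stand at 0.36 and 0.52 rad, the middle, 0.44, is the arm level. It springs back when let go; pressing at the paddle takes about 1.5 N at first and 8 N between the lines
- vial_a: screw-cap sample vial with dark cap, 22 mm across, 56 mm tall, standing right of the clamp; bystander, origin under its centre
- petri_dish: clear round dish with sherds, 60 mm across, 12 mm high, between rack and lever; bystander, origin under its centre
Mind the look-alikes: they are no part of the job. What is shaped like the tall_glass but blue or green is not meant.

How it is judged:
On the way, in this order (a step that is already met when the one before it is completed fails the run):
1. the tall glass is lifted out of the rack, its foot above the combs, held by the fingers (height (world z) of tall_glass above 0.05 m and contact force between the fingers and tall_glass above 0.5 N), for 0.2 s.
2. the tall glass stands on the ledge of the clamp's slot, let go, with the lever still at rest (x of tall_glass in the frame of slot between -0.006 and 0.006 m and y of tall_glass in the frame of slot between -0.007 and 0.007 m and z of tall_glass in the frame of slot between -0.004 and 0.004 m and angle between tall_glass's own z axis and vertical below 0.15 rad and angle between the x axis of tall_glass and the x axis of clamp, either way round below 0.16 rad and contact force between each of the arm, the fingers and tall_glass below 0.3 N and value of joint lever below 0.15 rad), for 0.2 s.
3. the fingers hold the lever between the two lines, the pad pressing the glass on the tile (x of tall_glass in the frame of slot between -0.006 and 0.006 m and y of tall_glass in the frame of slot between -0.007 and 0.007 m and z of tall_glass in the frame of slot between -0.004 and 0.004 m and angle between tall_glass's own z axis and vertical below 0.15 rad and angle between the x axis of tall_glass and the x axis of clamp, either way round below 0.16 rad and contact force between each of the arm, the fingers and tall_glass below 0.3 N and value of joint lever between 0.36 and 0.52 rad and velocity of joint lever between -0.1 and 0.1 rad/s and contact force between the fingers and lever above 2 N and contact force between pad and tall_glass above 3 N and contact force between tall_glass and tile above 3 N), for 1 s.
At the end, for the whole second after the job is handed in: tall glass on the slot's ledge (4 mm in height, 7 mm sideways, lean under 0.15 rad), untouched by the robot; fingers press the handle (over 2 N), lever at rest between 0.36 and 0.52 rad, pad on glass and glass on tile over 3 N; other glasses within 20 mm, bystanders within 30 mm of their starts (all of step 3 and distance of each of low_glass, narrow_glass from where it was at the start of the episode below 0.02 m and distance of each of vial_a, petri_dish from where it was at the start of the episode below 0.03 m); the arm keeps its last pose, push and grip.
It fails at once if the lever is pressed far past the second line (0.58 rad) (value of joint lever above 0.58 rad).
It fails at once if the lever is worked while the slot is empty, the bare pad going for the fresh joint (value of joint lever above 0.25 rad and (z of tall_glass in the frame of slot above 0.03 m or horizontal distance between tall_glass and slot above 0.03 m)).
It fails at once if the tall glass is dropped (moving faster than 0.45 m/s out of the fingers) (linear speed of tall_glass above 0.45 m/s and contact force between the fingers and tall_glass below 0.05 N).
It fails at once if another glass is taken out of the rack (distance of any of low_glass, narrow_glass from where it was at the start of the episode above 0.03 m).
It fails at once if the vial or the dish is knocked about (distance of any of vial_a, petri_dish from where it was at the start of the episode above 0.03 m).
It also fails if it takes over 58 s, if anything falls off the work surface, if the arm or the gripper's body presses on something with over 40 N, if the wrist force passes 120 N, or if a joint passes its speed limit or range.

ROBOT

A 6-joint arm with a two-finger parallel gripper is mounted at the origin on a cart in front of the work surface, level with it; the furniture and walls round the work are solid. World frame = base frame: x ahead of the robot, y to its left, z up, the work surface at z = 0. Lengths are in m, angles in rad, forces in N, time in s.
With the tool pointing down it reaches from about 0.375 to 0.9 m from the base axis. Payload 3.1 kg.
Tool frame: the origin (TCP) lies at the very end of the fingers, on their centre line; the grasp point (between the pads) lies 19 mm behind it; z points along the fingers, y is the line along which they close (so a half turn about z gives the same grasp; the last joint's range is limited). The gripper opens to 85 mm and grips with 20 to 120 N. Pads are 22 mm wide; open, the fingers measure 114 mm over their backs; the gripper's body (76 mm by 85 mm) begins 54 mm behind the grasp point. The pads swing forward as they close: fully open they stand 13 mm farther back than shut.
Start: joints at [1.121, 0.527, 1.433, -0, 1.181, -0.178], TCP at [0.167, 0.602, 0.231] pointing down, gripper open.
Joint ranges: [-3.08, 3.08], [-0.75, 2.2], [0.22, 2.44], [-1.43, 4.57], [0, 2.65], [-2.85, 2.85]. Speed limits (rad/s): [2.79, 2.79, 3.14, 3.14, 3.14, 3.14].

INTERFACE

Orientations are given as a unit quaternion [x, y, z, w].
In Python, from station import sense, snapshot, camera_params, sign_off gives the robot as it stands.
- The arm moves only by the shell command python3 -m handwheel 'ROWS' [OPENING] [FORCE]. ROWS is JSON, a list that holds one entry, the list of rows, each a list of 4 numbers: the shift along the tool's x, y, z in units of 25 mm (1.0 is 25 mm), then the turn about the tool's z in units of 6 degrees (1.0 is 6 degrees). A call has 1 to 20 rows; each row shifts and turns the commanded pose from where the row before left it, along the tool's axes as they then stand; what a row does not reach is not made up. A row lasts 1/8 s, in which the tool goes at most 62.5 mm and 10.7 degrees, less where a joint would pass 70% of its speed; a pose out of reach is approached as far as the arm can. A call is refused whole if a number of a shift passes 1 or a number of a turn 1, either way. A call with a gripper value outside its range is refused whole. OPENING is the finger opening in mm, from 0 to 85.4, set as the call begins (- or left out, the last holds). The fingers move at their own pace and stop on an object; FORCE is the grip in N (left out, the last holds). Time passes only in rows, so rows that do not move let the fingers close. It gives the time, the measured TCP pose, the force, the opening and the grip force at its end, in the units of the state.
- sense(): the state, without advancing time (a new reading comes with each control period).
- snapshot(name): name is "scene" or "top"; returns (picture, depth): 420x560x3 uint8, red, green, blue; 420x560 float32, m along the optical axis (not along the pixel's ray), 0 where there is no reading.
- camera_params(name): a dict with "mtx" (3x3 intrinsics, pixels), "extrinsics" (4x4, takes a point from camera to world coordinates). Camera axes: x right, y up, looking along -z (the intrinsics and any distortion apply to the point x, -y, -z); pixel columns grow to the right and rows downward; lengths in m; the calibration is good to about 2 mm. A picture is of the moment at which its call begins. camera_params takes no time and is no camera call.
- sign_off(): hands the job in; it is judged then, once.
The state is a dict: "t": time; "q": joint angles; "qd": joint speeds; "tau": joint torques, N m; "tcp_pos": TCP position; "tool_rot": TCP orientation; "force": force on the tool from outside, world axes, zero at the start; "ft_torque": the same for the moment, N m; "finger_gap": opening from 0.0 (shut) to 1.0 (fully open); "gripper_force": force on a finger pad.
Only numpy, scipy, OpenCV 4.12 (cv2) and the standard library are available. Lean on these libraries where they do the work, as an engineer would, in place of code of your own. Each camera call takes 0.05 s, during which the arm holds its last target. There are 200 camera calls.

## Working session

There is one attempt and no reset: what is moved stays moved. The work goes in short steps, Python scripts to look and compute and a shell command to move; the robot and the scene stay as the last step left them, time stands still between calls to the robot, and variables do not carry over. Pictures are saved under pics/ and viewed, at most 10 in all, crops included, and the job is handed in when it is done.

```bash
mkdir -p pics; ls
cat > h.py <<'E'
import numpy as np,cv2,json
from station import sense,snapshot,camera_params,sign_off
def cloud(name):
    p,d=snapshot(name); c=camera_params(name); K=np.array(c['mtx']);T=np.array(c['extrinsics'])
    v,u=np.mgrid[0:420,0:560]
    X=np.stack([(u-K[0,2])/K[0,0]*d,-(v-K[1,2])/K[1,1]*d,-d],-1)
    return p,d,X@T[:3,:3].T+T[:3,3],K,T
def ray(name,u,v,z):
    c=camera_params(name); K=np.array(c['mtx']);T=np.array(c['extrinsics'])
    r=T[:3,:3]@np.array([(u-K[0,2])/K[0,0],-(v-K[1,2])/K[1,1],-1]); o=T[:3,3]
    return o+r*(z-o[2])/r[2]
E
python3 - <<'E'
from h import *
for n in ['scene','top']:
    p,d,X,K,T=cloud(n); cv2.imwrite(f'pics/{n}0.png',p[...,::-1]); np.savez(f'{n}0.npz',p=p,d=d,X=X)
    print(n,K.round(1).tolist(),T.round(3).tolist(),[k for k in camera_params(n)])
print(sense())
E
```

```text
pics
scene [[385.1, 0.0, 281.9], [0.0, 385.1, 211.4], [0.0, 0.0, 1.0]] [[0.48, 0.502, -0.719, -0.339], [-0.877, 0.271, -0.397, -0.374], [-0.005, 0.821, 0.571, 0.784], [0.0, 0.0, 0.0, 1.0]] ['mtx', 'extrinsics']
top [[420.2, 0.0, 284.7], [0.0, 420.2, 207.7], [0.0, 0.0, 1.0]] [[0.078, 0.974, -0.213, 0.248], [-0.997, 0.077, -0.018, 0.089], [-0.001, 0.214, 0.977, 1.301], [0.0, 0.0, 0.0, 1.0]] ['mtx', 'extrinsics']
{'t': 0.1, 'q': array([ 1.12154135e+00,  5.28355547e-01,  1.43377470e+00,  2.32258697e-06,
        1.18141034e+00, -1.78479510e-01]), 'qd': array([ 4.31423011e-06, -1.91975959e-03, -2.37814408e-03,  8.53322084e-04,
        1.65154200e-03, -2.05661403e-03]), 'tau': array([-5.73655980e-04, -4.43302095e+01, -1.78585392e+01, -2.50947523e-04,
        3.86466461e-03, -6.50293046e-06]), 'tcp_pos': array([0.16684819, 0.60164841, 0.23044216]), 'tool_rot': array([ 1.34974879e-01,  9.90848542e-01, -9.26051403e-04, -3.01722482e-04]), 'force': array([-0.32003634, -0.08892962,  0.4018048 ]), 'ft_torque': array([-0.02765794, -0.07687202, -0.00896042]), 'gripper_force': 0.0, 'finger_gap': 1.0012594948412825}
```

View pics/scene0.png

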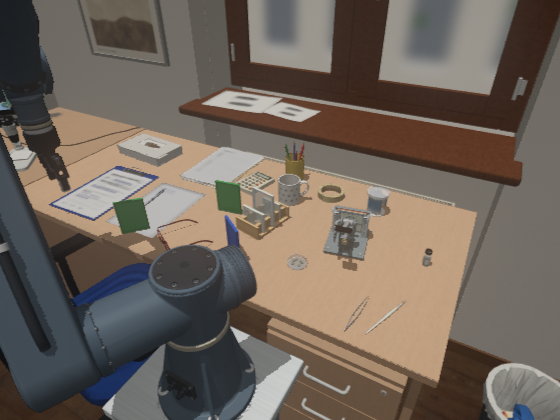

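View pics/top0.png

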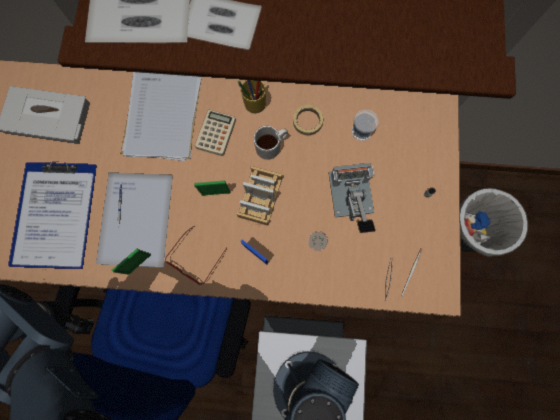

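The scene shows the rack at top (260,195), the clamp at (352,195) with its paddle at (367,226), the dish at (318,240) and the vial at (430,191). The green plates at top (212,188) and (130,262) and the blue one at (254,252) are look-alikes. The candidates for the tall glass are the three clear plates in the rack, so I'll enlarge those next.

Run:
```python
from h import *
a=np.load('scene0.npz');b=np.load('top0.npz')
def crop(p,u0,v0,w,h,s): return cv2.resize(p[v0:v0+h,u0:u0+w,::-1],(w*s,h*s),interpolation=cv2.INTER_CUBIC)
t=crop(b['p'],225,155,80,75,5); s=crop(a['p'],225,170,80,75,5)
t2=crop(b['p'],320,155,64,45*75//45,5)[:, :320]; s2=crop(a['p'],315,195,64,75,5)
im=np.hstack([np.vstack([t,s])])
im=np.zeros((600,800,3),np.uint8)
im[:300,:400]=cv2.resize(t,(400,375))[:300]; 
im=np.vstack([np.hstack([crop(b['p'],230,155,66,75,4)]+[crop(b['p'],325,155,66,75,4)]),np.hstack([crop(a['p'],230,172,66,75,4)]+[crop(a['p'],318,190,66,75,4)])])
cv2.imwrite('pics/crop1.png',im)
X=b['X'];Z=X[...,2]
# heights map of rack and clamp
m=lambda lo,hi,u0,u1,v0,v1:[(u,v,*X[v,u].round(3)) for v in range(v0,v1) for u in range(u0,u1) if lo<Z[v,u]<hi]
for k in range(165,226,3): print(k,(Z[k,236:284:2]*1000).astype(int))
```

```text
165 [   2   -2    0   -6    3   -3    0   -1   -1    0    0   -1   -2   -4
   -2   -4    0   -1   -1   -1   -3   -5 1301   -5]
168 [ 0  0  0  0  2 -2 -4  2 46 47 50 49 -3 -2 -1 -6  4  1  2 -3  0  0 -3  0]
171 [-2 -1  3  0  1 -2 -4  2 19 44 46 33 38 44 51 46 48 49 -3 -3 -4 -1 -1  0]
174 [ 2  0 -2  3 -5  4 -4 -2 38 48 41  7  8 14 20 25 30 39 41 47 49 44 46 -3]
177 [ 0 -6 -1 -1 -4 -6  0 10 70 68 68 71 66 65  7  9  4  3  9 44 43 32 35 -1]
180 [   3    1   -5   -3   -3   -4   -2    7   46   39   49   52   57   66
 1301   68   68   70   71   40   27    6   11    0]
183 [ -3  -2  -8  -3 128 129 125  47  45  26  11  16  20  29  33  45  46  56
  61  39   9   8   0   1]
186 [ -3  -6  -7   0 113 116 120 125 126 129 130 126 130   7   4  12  13  40
  43  22   4  10   1   0]
189 [ -2   0  -6   0   1  82  82  91 101 102 114 121 127 127 127 132 127 128
  41  10   2  10  -1  -1]
192 [  0   6  -3   2   0  35  46  54  56  68  73  79  85  91 103 109 119 122
 129  10   6  -2  -3   4]
195 [ -5 -11   0  -1   4  42  43  33  21  26  34  41  46  52  63  76  75  87
  93   7  11  -4  -6  -2]
198 [-2 -4 -4  0  8 41 46 16  9  6  3  6  7 17 22 32 40 47 56 22 -5 -9 -5 -1]
201 [-2  0 78 79 80 46 38  9  7  7  9  7  8  6  7 44 46 22 16 11  1 -1 -3  0]
204 [ 1 -1 49 63 70 80 79 85 77 77 76  4  5  5  6 48 43  1  5  0 -1 -1 -3 -1]
207 [ 0 -6  7 48 44 25 35 48 52 68 73 81 80 77 76 85 27 11  5 -1 -6  0 -1 -2]
210 [-3 -1 12 45 43 22  4  8  8 17 25 31 41 58 60 72 80 13  0  2 -1 -3  0 -6]
213 [46 50 47 50 41  7  6  8  9  9 10  9  9 42 39 23 32 10  2 -3  2 -1 -5  1]
216 [-1 14 26 35 50 45 45 45 47  4 11 13  8 43 45  8 16  7 -3  0 -1  0 -5  0]
219 [   0    1    0 1301   -3    3   16   18   33   45   48   49   51   47
   38    4   11   -4   -5   -1   -3   -6   -3   -2]
222 [ 1  2 -3 -1 -1  4  0 -3  0 -1 -2  9 15 28 36 44  4  2 -1 -2 -4 -2  0 -4]
225 [-1 -5  0 -2 -4  0  1  0 -1 -1 -4  0 -2  1 -3  3 -1  0 -2 -1  0  1 -3 -4]
```

View pics/crop1.png

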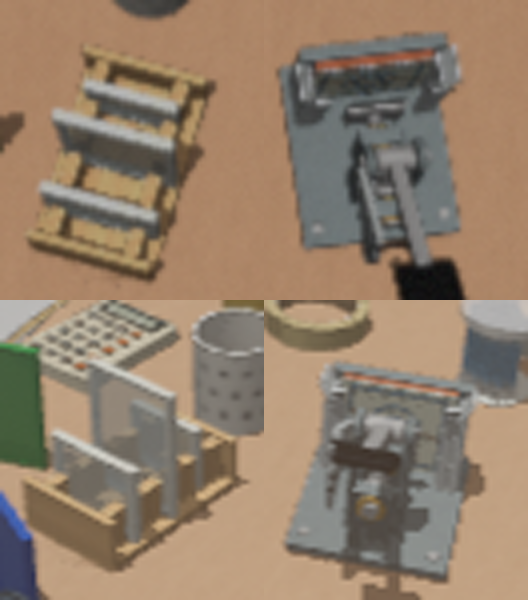

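The three clear plates in the rack at top are: rear (266,179) about 69 mm high, middle (258,187) about 129 mm high, front (257,206) about 79 mm high. The middle one is the tall glass: tallest, clear, white tape, top at 130 mm. The crop confirms it.

Run:
```python
from h import *
b=np.load('top0.npz');X=b['X'];Z=X[...,2];p=b['p'];hsv=cv2.cvtColor(p,cv2.COLOR_RGB2HSV)
v,u=np.mgrid[0:420,0:560]
def box(u0,u1,v0,v1): return (u>=u0)&(u<u1)&(v>=v0)&(v<v1)
def toworld(us,vs,z): return np.array([ray('top',a,c,z)[:2] for a,c in zip(us,vs)])
def rect(name,m,z):
    W=toworld(u[m],v[m],z); r=cv2.minAreaRect((W*1000).astype(np.float32)); bx=cv2.boxPoints(r)
    e=[bx[1]-bx[0],bx[2]-bx[1]];e=max(e,key=np.linalg.norm)
    print(name,m.sum(),'centre',np.round(r[0],1),'size',np.round(r[1],1),'longdir deg',round(float(np.degrees(np.arctan2(e[1],e[0]))),1),'median',np.median(W*1000,0).round(1))
white=(hsv[...,1]<60)&(hsv[...,2]>120)
rect('tall by Z',box(232,284,176,200)&(Z>.122)&(Z<.14),.13)
rect('tall Z&white',box(232,284,176,200)&(Z>.115)&(Z<.14)&white,.13)
rect('low',box(232,284,198,214)&(Z>.075)&(Z<.09)&white,.08)
rect('narrow',box(232,284,173,186)&(Z>.063)&(Z<.08)&white,.07)
org=box(325,385,160,180)&(hsv[...,0]<15)&(hsv[...,1]>120)
rect('orange',org,.092); print(np.median(Z[org]))
rect('clamp top',box(320,390,155,190)&(Z>.082)&(Z<.11),.092)
dark=box(350,385,212,240)&(hsv[...,2]<50)
rect('paddle',dark,.155); print(np.median(Z[dark]),X[dark].mean(0))
rect('baseplate',box(320,392,160,225)&(Z>.004)&(Z<.02)&(hsv[...,1]<90),.01)
rack=box(230,290,160,226)&(Z>.04)&(Z<.056)&(hsv[...,1]>60); rect('rack',rack,.048)
for k in range(163,212,2): print(k,(Z[k,326:384:2]*1000).astype(int))
```

```text
tall by Z 102 centre [557.6 192.4] size [90.1 10.4] longdir deg 78.8 median [557.8 191.5]
tall Z&white 102 centre [558.  191.9] size [90.9 10.2] longdir deg 79.5 median [558.1 191.5]
low 84 centre [515.7 202.5] size [89.1  9.2] longdir deg 78.2 median [515.7 202.4]
narrow 71 centre [601.7 186. ] size [72.8  9.4] longdir deg 78.7 median [601.9 186.8]
orange 45 centre [644.4 -82. ] size [ 4.8 85. ] longdir deg -78.9 median [643.5 -81.9]
0.08888497026933617
clamp top 332 centre [621.4 -88.4] size [ 80.1 121.1] longdir deg -78.9 median [647.3 -84.6]
paddle 157 centre [ 466.6 -105.9] size [73.  36.6] longdir deg 79.3 median [ 464.6 -118.4]
0.1544367854706108 [ 0.46369991 -0.1156831   0.16046852]
baseplate 882 centre [595. -93.] size [160.7 124.8] longdir deg 10.7 median [579.8 -73.1]
rack 378 centre [558.8 194.7] size [ 99.6 160.7] longdir deg -11.4 median [544.3 195.5]
163 [ 1 -5 -3  0 -5 -5 -4 -6  0 -3 -1  1 -1 -2 -3 -1  0 -3 -4 91 87 93  0  0
  2  0  3 -1 -1]
165 [ 0  0 -1  0  0 -3 -2 -1 -2 -1 89 89 93 89 85 92 92 95 86 91 92 90 89  4
 -3 -1  2 -1  1]
167 [-5  2 -2  1 92 92 97 88 89 89
[... 1923 characters left out ...]
 13  11  25  96 117  58  65  65 116 118
  51   9  10   8   9   3   0  -1  -8   3  -4]
203 [ -2  -2  -2  -2  14  11  10  14   8  10  23  91 119  49  61  58 120 120
  11   9   6   6   9  12  -6   0  -5   1   1]
205 [  0   0   0   0  15  16   7  12   7   8  13  85 119 123  70  67 119 124
 126  11  13   8  11  13   0  -3  -2  -1   1]
207 [ -2  -3  -1  -2  11  12  14  13  13  11   6  16 115 127  64  65  66 126
 129   4   6   5  10   7  -3   2  -2  -2  -3]
209 [ -3  -2  -1  -2  11  10  10  12   8   4  10  14 105 129  57  60  62 128
 132  15  11  11   8  10   2  -5   0  -5  -5]
211 [ -1  -3  -6   0  11  12  12  12  12   8   7  10 106 134  27  54  20 131
 134 131   9   8  11  10  -2   0  -2  -3   0]
```

Run:
```python
from h import *
th=np.radians(11);c=np.array([np.cos(th),np.sin(th)]);s=np.array([-c[1],c[0]])
O=np.array([.640,-.083])
for n in ['top','scene']:
    b=np.load(n+'0.npz');X=b['X'];d=X[...,:2]-O;xl=d@c*1000;yl=d@s*1000;z=X[...,2]*1000
    print(n)
    for lo,hi in [(30,45),(45,60),(60,75),(75,84)]:
        m=(abs(xl)<14)&(abs(yl)<38)&(z>lo)&(z<hi)
        A=np.c_[yl[m],np.ones(m.sum())]
        if m.sum()>8: print('tile face',lo,hi,m.sum(),np.median(xl[m]).round(1),'slope deg',np.degrees(np.linalg.lstsq(A,xl[m],rcond=None)[0][0]).round(1))
    m=(abs(xl)<40)&(abs(yl)<75)&(z>84)&(z<97); 
    print('top y range',np.percentile(yl[m],[0,2,98,100]).round(1),'x',np.percentile(xl[m],[2,98]).round(1))
    for lo,hi in [(-75,-45),(45,75)]:
        m=(abs(xl+10)<14)&(yl>lo)&(yl<hi)&(z>72)&(z<97); print('cheek y',np.percentile(yl[m],[2,25,50,75,98]).round(1))
    m=(xl<-50)&(xl>-210)&(abs(yl)<30)&(z>125)&(z<180); print('lever arm y,x',np.median(yl[m]),xl[m].min(),z[m].max())
    m=m&(xl<-160);print('paddle',xl[m].mean(),np.percentile(yl[m],[1,50,99]),z[m].mean(),m.sum())
```

```text
top
tile face 30 45 29 1.0 slope deg -0.7
tile face 45 60 34 0.9 slope deg 0.1
tile face 60 75 35 0.9 slope deg -0.3
tile face 75 84 19 0.9 slope deg -1.7
top y range [-61.6 -59.8  57.4  58.8] x [-23.   21.3]
cheek y [-61.6 -58.2 -55.3 -52.3 -47.5]
cheek y [46.3 49.7 52.6 55.3 58.8]
lever arm y,x 1.1000278657092037 -196.27109825130555 164.24833992993103
paddle -178.95337023511536 [-23.26083361  -0.69588904  20.10656357] 154.02835645527747 190
scene
tile face 30 45 21 -2.0 slope deg -1.1
tile face 45 60 28 -1.9 slope deg 0.5
tile face 60 75 87 -1.9 slope deg 0.1
tile face 75 84 50 -1.5 slope deg 0.1
top y range [-60.7 -58.3  58.   61. ] x [-27.1  18.4]
cheek y [-60.3 -57.  -54.  -51.  -45.5]
cheek y [46.1 50.7 53.5 56.4 60.4]
lever arm y,x 0.8926683210037255 -201.95443334051254 163.7162450459262
paddle -188.6201366479891 [-22.64368841  -1.42062157  19.63960283] 156.810395769573 93
```

```bash
python3 -m handwheel '[[[0,0,0,1],[0,0,0,1],[0,0,0,1],[0,0,0,1],[0,0,0,1],[0,0,0,1],[0,0,0,1],[0,0,0,1],[0,0,0,1],[0,0,0,1],[0,0,0,1],[0,0,0,1],[0,0,0,1],[0,0,0,1],[0,0,0,0.3]]]' 45 40
```

```text
t: 1.98
tcp_pos: [0.167, 0.6019, 0.2308]
tool_rot: [0.774, 0.634, -0.001, 0.0]
force: [-0.5, 0.1, -1.5]
finger_gap: 0.527
gripper_force: 0.0
```

```bash
python3 -m handwheel '[[[-0.65,0.93,0,0],[-0.65,0.93,0,0],[-0.65,0.93,0,0],[-0.65,0.93,0,0],[-0.65,0.93,0,0],[-0.65,0.93,0,0],[-0.65,0.93,0,0],[-0.65,0.93,0,0],[-0.65,0.93,0,0],[-0.65,0.93,0,0],[-0.65,0.93,0,0],[-0.65,0.93,0,0],[-0.65,0.93,0,0],[-0.65,0.93,0,0],[-0.65,0.93,0,0],[-0.65,0.93,0,0],[-0.65,0.93,0,0],[-0.65,0.93,0,0],[-0.65,0.93,0,0],[-0.65,0.89,0,0]]]' 45 40
python3 - <<'E'
from h import *
# glass from scene depth cloud, for a cross-check
a=np.load('scene0.npz');X=a['X'];z=X[...,2]
th=np.radians(-11.2);c=np.array([np.cos(th),np.sin(th)]);s=np.array([-c[1],c[0]])
d=X[...,:2]-np.array([.558,.192]);xl=d@c*1000;yl=d@s*1000
m=(abs(xl)<15)&(abs(yl)<55)&(z>.085)&(z<.14)
print(m.sum(),'face x',np.median(xl[m]),'y range',np.percentile(yl[m],[0,2,98,100]))
A=np.c_[yl[m],np.ones(m.sum())];print(np.degrees(np.linalg.lstsq(A,xl[m],rcond=None)[0][0]))
E
```

```text
t: 4.47
tcp_pos: [0.5589, 0.1917, 0.2311]
tool_rot: [0.773, 0.634, -0.0, -0.0]
force: [0.7, -0.1, -0.2]
finger_gap: 0.529
gripper_force: 0.0
291 face x -6.169488055188622 y range [-48.09626116 -45.64477717  43.64000225  47.61264613]
-0.4086761922308587
```

```bash
python3 -m handwheel '[[[0,0,0.8,0],[0,0,0.8,0],[0,0,0.8,0],[0,0,0.8,0],[0,0,0.6,0],[0,0,0.5,0],[0,0,0.4,0],[0,0,0.3,0],[0,0,0.16,0],[0,0,0,0]]]' 45 40;  python3 -m handwheel '[[[0,0,0,0],[0,0,0,0],[0,0,0,0],[0,0,0,0],[0,0,0,0],[0,0,0,0]]]' 0 50
python3 - <<'E'
from h import *
p,d=snapshot('scene');cv2.imwrite('pics/s2.png',cv2.resize(p[120:260,200:390,::-1],None,fx=4,fy=4))
E
```

```text
t: 5.72
tcp_pos: [0.5583, 0.1925, 0.1022]
tool_rot: [0.773, 0.634, -0.0, -0.0]
force: [-1.0, 0.2, -0.0]
finger_gap: 0.526
gripper_force: 0.0
t: 6.48
tcp_pos: [0.5586, 0.1926, 0.1028]
tool_rot: [0.773, 0.634, 0.0, 0.0]
force: [-1.2, -0.7, 5.1]
finger_gap: 0.078
gripper_force: 49.8
```

View pics/s2.png

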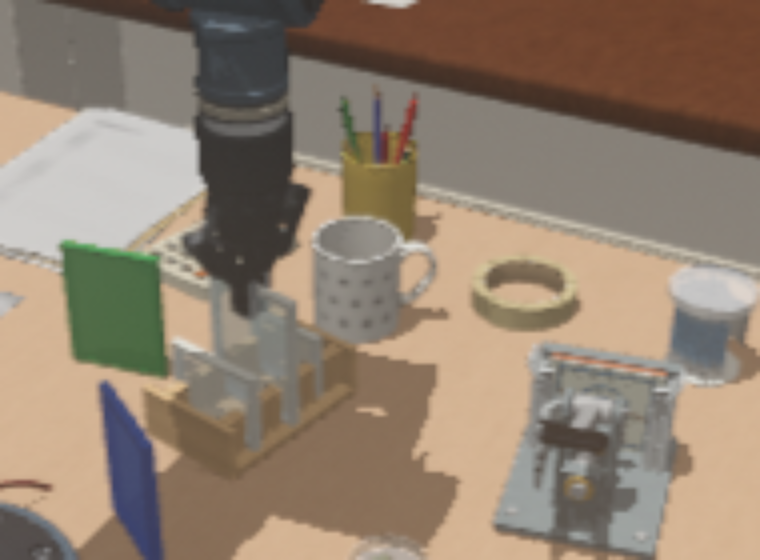

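The fingers hold the tall glass at crop (245,290), opening about 7 mm, with the neighbours untouched. Lifting.

```bash
python3 -m handwheel '[[[0,0,-0.2,0],[0,0,-0.3,0],[0,0,-0.4,0],[0,0,-0.5,0],[0,0,-0.6,0],[0,0,-0.6,0],[0,0,-0.6,0],[0,0,-0.6,0],[0,0,-0.6,0],[0,0,-0.5,0],[0,0,-0.4,0],[0,0,-0.2,0],[0,0,0,0],[0,0,0,0]]]'
```

```text
t: 8.28
tcp_pos: [0.5579, 0.1924, 0.2392]
tool_rot: [0.773, 0.634, -0.001, -0.0]
force: [-0.4, 0.3, -2.2]
finger_gap: 0.079
gripper_force: 48.7
```

```bash
python3 -m handwheel '[[[0,0,0,-0.7],[0,0,0,-0.8],[0,0,0,-0.8],[0,0,0,-0.8],[0,0,0,-0.6],[-0.5,0,0,0],[-0.8,0.08,0,0],[-0.8,0.08,0,0],[-0.8,0.08,0,0],[-0.8,0.08,0,0],[-0.8,0.08,0,0],[-0.8,0.08,0,0],[-0.8,0.08,0,0],[-0.8,0.08,0,0],[-0.8,0.08,0,0],[-0.8,0.08,0,0],[-0.8,0.08,0,0],[-0.8,0,0,0],[-0.8,0,0,0],[-0.6,0,0,0]]]'
cat > meas.py <<'E'
from h import *
import sys
th=np.radians(11);c=np.array([np.cos(th),np.sin(th)]);s=np.array([-c[1],c[0]])
O=np.array([.640,-.083])   # clamp-frame guess; tile face seen at +0.9 (top) / -1.9 (scene), centre y ~ -0.9
S=sense();tcp=S['tcp_pos'];zt=tcp[2]+.0275;zb=zt-.12
d=tcp[:2]-O;print('tcp local',(d@c*1000).round(1),(d@s*1000).round(1),tcp[2].round(4))
for n in ['top','scene']:
    p,dd,X,K,T=cloud(n);cv2.imwrite(f'pics/{n}_{S["t"]:.1f}.png',p[...,::-1])
    d=X[...,:2]-O;xl=d@c*1000;yl=d@s*1000;z=X[...,2]
    m=(abs(xl+8)<22)&(abs(yl)<60)&(z>max(zb+.005,.1))&(z<min(tcp[2]-.003,zt))&(p.max(-1)>90)
    if m.sum()<20: print(n,m.sum());continue
    q=np.c_[xl[m],yl[m]];A=np.c_[yl[m],z[m]*1000-60,np.ones(m.sum())]
    k=np.linalg.lstsq(A,xl[m],rcond=None)[0]
    print(n,m.sum(),'front face x',np.median(xl[m]).round(1),'yaw',np.degrees(-k[0]).round(1),'lean deg',np.degrees(k[1]).round(1),'y',np.percentile(yl[m],[1,3,97,99]).round(1),'z',np.percentile(z[m],[1,99]).round(3))
E
python3 meas.py
```

```text
t: 10.78
tcp_pos: [0.6345, -0.0872, 0.2398]
tool_rot: [0.637, 0.771, -0.0, 0.0]
force: [0.3, -0.9, -2.6]
finger_gap: 0.082
gripper_force: 48.7
tcp local -6.2 -3.0 0.2398
top 0
scene 756 front face x -11.2 yaw -0.3 lean deg 0.1 y [-49.  -47.4  38.   39.5] z [0.154 0.236]
```

```bash
python3 -m handwheel '[[[0.16,-0.05,0,0],[0,0,0.3,0],[0,0,0.5,0],[0,0,0.5,0],[0,0,0.4,0],[0,0,0.16,0],[0,0,0,0],[0,0,0,0]]]'; python3 meas.py
python3 - <<'E'
import cv2,glob
f=sorted(glob.glob('pics/scene_1*.png'))[-1];i=cv2.imread(f);print(f)
cv2.imwrite('pics/v1.png',cv2.resize(i[130:270,290:420],None,fx=4.2,fy=4.2,interpolation=cv2.INTER_CUBIC))
E
```

```text
t: 11.88
tcp_pos: [0.6327, -0.0822, 0.1938]
tool_rot: [0.637, 0.771, 0.0, 0.001]
force: [-0.5, 0.1, -1.5]
finger_gap: 0.08
gripper_force: 48.7
tcp local -7.0 2.2 0.1938
top 0
scene 709 front face x -12.3 yaw 0.2 lean deg 0.1 y [-41.7 -40.1  45.3  47. ] z [0.107 0.19 ]
pics/scene_11.9.png
```

View pics/v1.png

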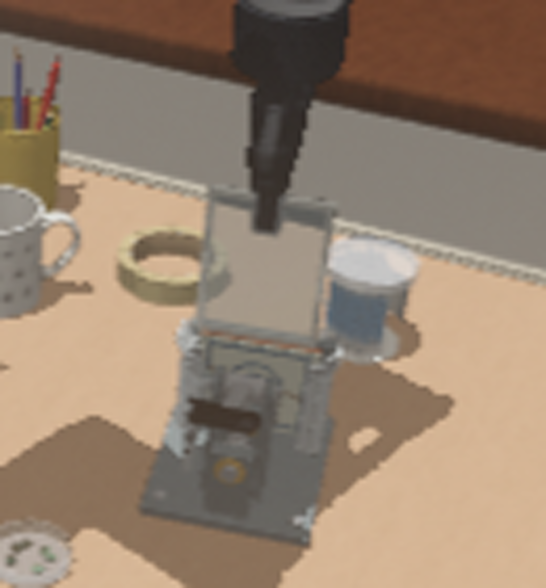

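The glass foot (crop 190–330, 335) hangs just above the clamp mouth, about 2 mm to the left of centre. I'll correct that and lower in small steps.

```bash
python3 -m handwheel '[[[-0.09,-0.02,0,0],[0,0,0,0],[0,0,0.2,0],[0,0,0.2,0],[0,0,0.2,0],[0,0,0.2,0],[0,0,0.2,0],[0,0,0.2,0],[0,0,0,0]]]'; python3 meas.py
```

```text
t: 13.1
tcp_pos: [0.6318, -0.0842, 0.1627]
tool_rot: [0.637, 0.771, -0.0, -0.001]
force: [-0.1, -1.0, -1.5]
finger_gap: 0.085
gripper_force: 48.7
tcp local -8.3 0.4 0.1627
top 0
scene 485 front face x -13.2 yaw -0.5 lean deg 0.3 y [-43.6 -41.4  43.1  44.9] z [0.101 0.159]
```

```bash
python3 -m handwheel '[[[0,0,0.2,0],[0,0,0.25,0],[0,0,0.25,0],[0,0,0.25,0],[0,0,0.25,0],[0,0,0.25,0],[0,0,0.25,0],[0,0,0.2,0],[0,0,0.15,0],[0,0,0,0],[0,0,0,0]]]'
```

```text
t: 14.58
tcp_pos: [0.6324, -0.0843, 0.1122]
tool_rot: [0.637, 0.771, 0.0, 0.0]
force: [0.3, -0.1, -1.5]
finger_gap: 0.084
gripper_force: 48.7
```

```bash
python3 -m handwheel '[[[0,0,0.1,0],[0,0,0.1,0],[0,0,0.06,0],[0,0,0,0],[0,0,0,0]]]';python3 -m handwheel '[[[0,0,0.04,0],[0,0,0,0],[0,0,0,0]]]'
```

```text
t: 15.2
tcp_pos: [0.6323, -0.0843, 0.1056]
tool_rot: [0.637, 0.771, 0.0, 0.0]
force: [0.0, -0.7, -1.1]
finger_gap: 0.084
gripper_force: 48.7
t: 15.58
tcp_pos: [0.6324, -0.0844, 0.1049]
tool_rot: [0.637, 0.771, 0.0, 0.0]
force: [0.3, -0.2, 0.6]
finger_gap: 0.087
gripper_force: 49.0
```

```bash
python3 -m handwheel '[[[0,0,0.04,0],[0,0,0,0],[0,0,0,0]]]'; python3 meas.py
```

```text
t: 15.95
tcp_pos: [0.6325, -0.0844, 0.1048]
tool_rot: [0.637, 0.771, 0.0, 0.001]
force: [-0.7, 0.6, 5.3]
finger_gap: 0.079
gripper_force: 49.9
tcp local -7.6 0.1 0.1048
top 0
scene 13
```

Contact on the ledge (+5 N, and the height has stopped falling). I'll open partway so the fingers clear the bracket, then rise.

```bash
python3 -m handwheel '[[[0,0,0,0],[0,0,0,0],[0,0,0,0],[0,0,0,0],[0,0,-0.1,0],[0,0,-0.3,0],[0,0,-0.6,0],[0,0,-0.8,0],[0,0,-0.8,0],[0,0,-0.8,0],[0,0,-0.8,0],[0,0,-0.6,0],[0,0,-0.3,0]]]' 30
python3 - <<'E'
from h import *
p,d=snapshot('scene');cv2.imwrite('pics/v2.png',cv2.resize(p[150:280,290:420,::-1],None,fx=4.5,fy=4.5,interpolation=cv2.INTER_CUBIC))
th=np.radians(11);c=np.array([np.cos(th),np.sin(th)]);s=np.array([-c[1],c[0]]);O=np.array([.640,-.083])
p,d,X,K,T=cloud('scene');D=X[...,:2]-O;xl=D@c*1000;yl=D@s*1000;z=X[...,2]
m=(abs(xl+8)<22)&(abs(yl)<55)&(z>.1)&(z<.14);k=np.linalg.lstsq(np.c_[yl[m],z[m]*1000,np.ones(m.sum())],xl[m],rcond=None)[0]
print(m.sum(),np.median(xl[m]),np.degrees(k[:2]),np.percentile(yl[m],[1,3,97,99]),'top z',np.percentile(z[m],[98,100]))
m=(xl<-165)&(xl>-215)&(abs(yl)<40)&(z>.12)&(z<.19)&(p.max(-1)<80)
print('paddle',m.sum(),xl[m].mean(),np.percentile(yl[m],[2,50,98]),z[m].mean(),sense()['tcp_pos'],sense()['force'])
E
```

```text
t: 17.68
tcp_pos: [0.6326, -0.0844, 0.2327]
tool_rot: [0.637, 0.771, 0.0, 0.001]
force: [-0.1, -0.3, -0.2]
finger_gap: 0.351
gripper_force: 0.0
299 -12.674760285170782 [-0.17885294  4.24246533] [-44.05807874 -42.45176437  43.17861135  44.42919581] top z [0.13293096 0.13453433]
paddle 83 -189.1084102295669 [-22.55331849  -2.68465724  17.43307814] 0.15725553728961686 [ 0.63260799 -0.08441585  0.23212845] [ 0.60520897 -0.12170946 -0.26315669]
```

View pics/v2.png

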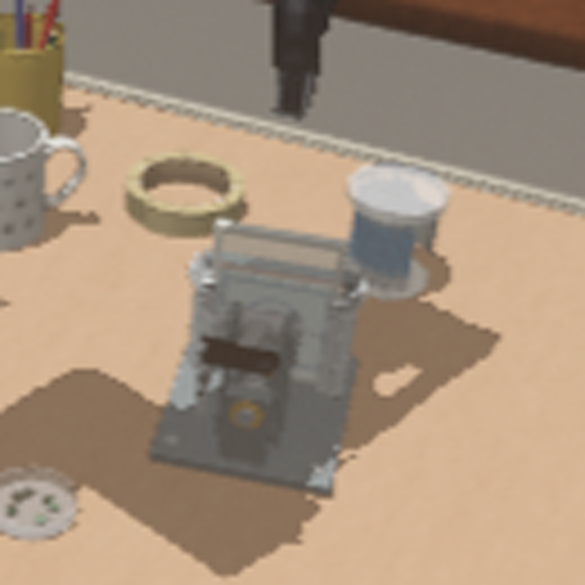

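The glass stands in the slot (crop 215–350, top at 230–265). Its top is at 133 mm, it leans about 0.07 rad, and it is centred. Next I go over the paddle with shut fingers.

```bash
python3 -m handwheel '[[[0,-0.3,-0.1,0],[0,-0.5,0,0],[0,-0.6,0,0],[0,-0.7,0,0],[0,-0.7,0,0],[0,-0.7,0,0],[0,-0.7,0,0],[0,-0.7,0,0],[0,-0.7,0,0],[-0.03,-0.6,0,0],[0,-0.5,0,0],[0,-0.3,0,0],[0,-0.14,0,0],[0,0,0,0],[0,0,0,0]]]' 0 40;  python3 -m handwheel '[[[0,0,0.5,0],[0,0,0.5,0],[0,0,0.5,0],[0,0,0.4,0],[0,0,0.2,0],[0,0,0.1,0],[0,0,0,0],[0,0,0,0]]]'
python3 - <<'E'
from h import *
p,d=snapshot('scene');cv2.imwrite('pics/v3.png',cv2.resize(p[150:280,290:420,::-1],None,fx=4.5,fy=4.5,interpolation=cv2.INTER_CUBIC))
E
```

```text
t: 19.65
tcp_pos: [0.4575, -0.1188, 0.2336]
tool_rot: [0.637, 0.771, 0.0, 0.0]
force: [-0.6, -0.8, -0.0]
finger_gap: -0.0
gripper_force: 0.0
t: 20.65
tcp_pos: [0.4573, -0.1189, 0.1789]
tool_rot: [0.637, 0.771, 0.0, 0.0]
force: [-0.3, -0.3, -0.3]
finger_gap: -0.004
gripper_force: 0.0
```

View pics/v3.png

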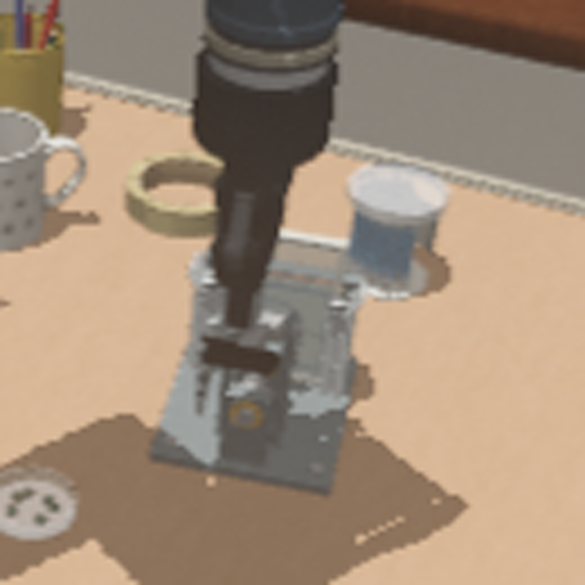

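The shut fingertips (crop 240,325) are above the paddle (240,353). Pressing down in stages.

```bash
python3 -m handwheel '[[[0,0,0.15,0],[0,0,0.15,0],[0,0,0.15,0],[0,0,0.15,0],[0,0,0.15,0],[0,0,0.15,0],[0,0,0.15,0],[0,0,0.15,0],[0,0,0,0]]]'; python3 -m handwheel '[[[0,0,0.15,0],[0,0,0.15,0],[0,0,0.15,0],[0,0,0.15,0],[0,0,0.15,0],[0,0,0.15,0],[0,0,0.1,0],[0,0,0,0],[0,0,0,0]]]'
```

```text
t: 21.82
tcp_pos: [0.4571, -0.1188, 0.1483]
tool_rot: [0.637, 0.771, -0.0, -0.0]
force: [0.7, -0.7, 1.1]
finger_gap: -0.002
gripper_force: 0.7
t: 22.95
tcp_pos: [0.457, -0.1187, 0.1235]
tool_rot: [0.637, 0.771, 0.0, -0.0]
force: [-1.3, -1.2, 3.1]
finger_gap: -0.002
gripper_force: 1.3
```

```bash
python3 -m handwheel '[[[0,0,0.1,0],[0,0,0.1,0],[0,0,0.1,0],[0,0,0.1,0],[0,0,0.1,0],[0,0,0.1,0],[0,0,0.06,0],[0,0,0,0],[0,0,0,0],[0,0,0,0],[0,0,0,0]]]'
python3 - <<'E'
from h import *
p,d,X,K,T=cloud('scene')
cv2.imwrite('pics/v4.png',cv2.resize(p[185:270,310:400,::-1],None,fx=6.5,fy=6.5,interpolation=cv2.INTER_CUBIC))
th=np.radians(11);c=np.array([np.cos(th),np.sin(th)]);s=np.array([-c[1],c[0]]);O=np.array([.640,-.083])
for n in ['top','scene']:
    p,d,X,K,T=cloud(n)
    D=X[...,:2]-O;xl=D@c*1000;yl=D@s*1000;z=X[...,2]
    m=(abs(xl+8)<22)&(abs(yl)<55)&(z>.1)&(z<.14)
    print(n,m.sum(),np.median(xl[m]),'glass y',np.percentile(yl[m],[2,98]),'top',np.percentile(z[m],98))
    m=(xl<-110)&(xl>-205)&(abs(yl)<24)&(z>.085)&(z<.15)
    for a in range(-205,-100,12):
        k=m&(xl>a)&(xl<a+12)
        if k.sum()>2: print(a+6,k.sum(),np.percentile(z[k]*1000,[10,50,90]).round(0))
E
```

```text
t: 24.32
tcp_pos: [0.456, -0.1188, 0.1071]
tool_rot: [0.637, 0.771, -0.001, -0.001]
force: [-5.4, -2.5, 7.7]
finger_gap: -0.002
gripper_force: 3.7
top 143 -5.88123664498328 glass y [-43.67528611  33.61896987] top 0.13578822403014948
scene 79 -10.040618490952363 glass y [-43.86285409 -17.34823094] top 0.13294867605432756
-199 107 [106. 116. 134.]
-187 26 [105. 107. 121.]
-175 7 [106. 107. 109.]
-151 4 [ 92. 101. 103.]
-139 3 [ 89. 105. 107.]
```

View pics/v4.png

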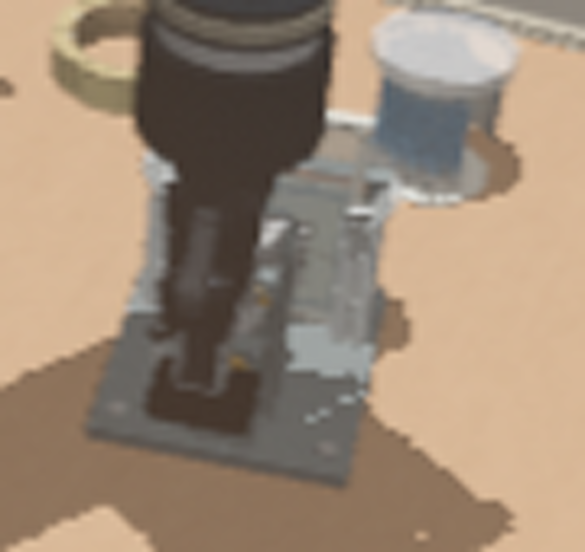

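The paddle (crop 205,395) lies level under the fingers at about 107 mm with 7.7 N, so the lever is near 0.44 rad, and the glass is pressed back on the tile. I'll hold for over a second and then hand in.

```bash
python3 -m handwheel '[[[0,0,0,0],[0,0,0,0],[0,0,0,0],[0,0,0,0],[0,0,0,0],[0,0,0,0],[0,0,0,0],[0,0,0,0],[0,0,0,0],[0,0,0,0],[0,0,0,0],[0,0,0,0]]]' && python3 -c "
from station import sense,sign_off
print(sense()['force'],sign_off())"
```

```text
t: 25.98
tcp_pos: [0.456, -0.1189, 0.1071]
tool_rot: [0.637, 0.771, -0.001, -0.001]
force: [-5.6, -2.2, 7.6]
finger_gap: 0.003
gripper_force: 3.7
the job is handed in; nothing more can be done
[-5.58347899 -2.23708624  7.58073015] None
```

The job is handed in at 26 s, with no verdict returned: the tall glass stands on the clamp's ledge pressed against the tile, and the fingers hold the lever at about 0.44 rad (estimated from the paddle height) with about 7.6 N.

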